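Sort the pile of slide cases after the practical

TASK

Take the pile apart from the top: set the dish of red samples on the middle paper in the cream tray, and lay the green, yellow and blue slide cases each in the cradle of its own colour, centred on the liner and squared up between the two end lips, lying flat, label side up. Keep everything level on the way, and leave the dish of brown samples and the dropper bottle standing where they are.

Things in the scene. Friction and masses are not known exactly. Their poses are not given: they have to be found in the camera images.
- blue_case: blue closed plastic slide case, a box 92 x 36 x 24 mm, 70 g give or take a third, with a blank white label near one end of its top; at the start at the bottom of the pile. Origin: centre of its underside; x along its 92 mm length, y across its 36 mm width, z up. It can be gripped across the 36 mm at the middle, standing straight on the worktop.
- yellow_case: yellow closed plastic slide case, a box 92 x 36 x 24 mm, 70 g give or take a third, with a blank white label near one end of its top; at the start second in the pile, crosswise on the blue one. Origin: centre of its underside; x along its 92 mm length, y across its 36 mm width, z up. It can be gripped across the 36 mm at the middle; in the pile the ends of the case beneath stick out under it, so the fingertips must stay above its underside.
- green_case: green closed plastic slide case, a box 92 x 36 x 24 mm, 70 g give or take a third, with a blank white label near one end of its top; at the start third in the pile, crosswise on the yellow one. Origin: centre of its underside; x along its 92 mm length, y across its 36 mm width, z up. It can be gripped across the 36 mm at the middle; in the pile the ends of the case beneath stick out under it, so the fingertips must stay above its underside.
- red_dish: open clear petri dish with red-orange samples, 55 mm across, 15 mm tall, on top of the pile. Origin: centre of its underside; z up. It can be gripped across its outer wall from above; it overhangs the 36 mm wide green case on both long sides.
- blue_cradle: fixed cradle for the blue case: grey plate 122 x 64 mm with a blue liner whose top is 5 mm above the worktop, and a blue upright lip across each end; the lips are 13 mm high above the worktop and 110 mm apart inside, the long sides are open. Origin: centre of its underside, on the worktop; x along its length (from lip to lip), y across, z up.
- yellow_cradle: fixed cradle for the yellow case: grey plate 122 x 64 mm with a yellow liner whose top is 5 mm above the worktop, and a yellow upright lip across each end; the lips are 13 mm high above the worktop and 110 mm apart inside, the long sides are open. Origin: centre of its underside, on the worktop; x along its length (from lip to lip), y across, z up.
- green_cradle: fixed cradle for the green case: grey plate 122 x 64 mm with a green liner whose top is 5 mm above the worktop, and a green upright lip across each end; the lips are 13 mm high above the worktop and 110 mm apart inside, the long sides are open. Origin: centre of its underside, on the worktop; x along its length (from lip to lip), y across, z up.
- cream_tray: fixed cream open tray, 141 x 214 mm over the flared rim and 40 mm high, three white papers side by side on its floor. The clear inside is 108 mm along its x and 180 mm along its y; the floor is 2 mm above the worktop. Origin: centre of its underside, under the middle of the middle paper; x across, y along its 214 mm length, z up.
- brown_dish: open clear petri dish with dark brown samples, 55 mm across, 17 mm tall, standing loose on the worktop; stays where it is. Origin: centre of its underside.
- dropper: dropper bottle with a black cap and teat, 33 mm across, 95 mm tall, standing loose on the worktop towards the back; stays where it is. Origin: centre of its underside.
Mind the look-alikes: they are no part of the job. What is shaped like the blue_case but orange or pink is not meant.

How it is judged:
At the end, for the whole second after the job is handed in: Cases flat on their own colour's cradle: centre within 14 mm along and across, length within 0.25 rad. Red dish upright on the tray floor within 25 mm of its centre along and across. All at rest. Brown dish and dropper bottle upright, within 20 mm of their starts (x of blue_case in the frame of blue_cradle between -0.014 and 0.014 m and y of blue_case in the frame of blue_cradle between -0.014 and 0.014 m and z of blue_case in the frame of blue_cradle between 0.002 and 0.009 m and angle between the x axis of blue_case and the x axis of blue_cradle, either way round below 0.25 rad and angle between each of blue_case, yellow_case, green_case, red_dish's own z axis and vertical below 0.08 rad and linear speed of each of blue_case, yellow_case, green_case, red_dish below 0.02 m/s and x of yellow_case in the frame of yellow_cradle between -0.014 and 0.014 m and y of yellow_case in the frame of yellow_cradle between -0.014 and 0.014 m and z of yellow_case in the frame of yellow_cradle between 0.002 and 0.009 m and angle between the x axis of yellow_case and the x axis of yellow_cradle, either way round below 0.25 rad and x of green_case in the frame of green_cradle between -0.014 and 0.014 m and y of green_case in the frame of green_cradle between -0.014 and 0.014 m and z of green_case in the frame of green_cradle between 0.002 and 0.009 m and angle between the x axis of green_case and the x axis of green_cradle, either way round below 0.25 rad and x of red_dish in the frame of cream_tray between -0.025 and 0.025 m and y of red_dish in the frame of cream_tray between -0.025 and 0.025 m and z of red_dish in the frame of cream_tray below 0.007 m and distance of each of brown_dish, dropper from where it was at the start of the episode below 0.02 m and angle between each of brown_dish, dropper's own z axis and vertical below 0.15 rad); the robot touches nothing.
It fails at once if a case or the red dish is tipped over or spilt (more than 0.6 rad from level) (angle between any of blue_case, yellow_case, green_case, red_dish's own z axis and vertical above 0.6 rad).
It fails at once if the brown dish or the dropper bottle is pushed more than 20 mm away or knocked over (distance of any of brown_dish, dropper from where it was at the start of the episode above 0.02 m or angle between any of brown_dish, dropper's own z axis and vertical above 0.5 rad).
It also fails if it takes over 106 s, if anything falls off the work surface, if the arm or the gripper's body presses on something with over 40 N, if the wrist force passes 120 N, or if a joint passes its speed limit or range.

ROBOT

A 6-joint arm with a two-finger parallel gripper is mounted at the origin on a cart in front of the work surface, level with it; the furniture and walls round the work are solid. World frame = base frame: x ahead of the robot, y to its left, z up, the work surface at z = 0. Lengths are in m, angles in rad, forces in N, time in s.
With the tool pointing down it reaches from about 0.3 to 0.95 m from the base axis. Payload 3.1 kg.
Tool frame: the origin (TCP) lies where the fingers leave the gripper's body, on its centre line; the fingertips stand 73 mm ahead of it and the grasp point (between the pads) lies 54 mm ahead of it; z points along the fingers, y is the line along which they close (so a half turn about z gives the same grasp; the last joint's range is limited). The gripper opens to 85 mm and grips with 20 to 120 N. Pads are 22 mm wide; open, the fingers measure 114 mm over their backs; the gripper's body (76 mm by 85 mm) begins 54 mm behind the grasp point. The pads swing forward as they close: fully open they stand 13 mm farther back than shut.
Start: joints at [1.21, 0.308, 1.634, -0, 1.2, -0.07], TCP at [0.179, 0.599, 0.304] pointing down, gripper open.
Joint ranges: [-3.06, 3.06], [-0.79, 1.96], [0.05, 2.63], [-1.19, 4.34], [0.05, 2.64], [-2.94, 2.94]. Speed limits (rad/s): [2.79, 2.79, 3.14, 3.14, 3.14, 3.14].

INTERFACE

Orientations are given as a 3x3 rotation matrix whose columns are the frame's x, y, z axes.
In Python, from rig import arm gives the robot as it stands.
- The arm moves only by the tool move_arm, never from a script. Its argument "moves" is a list of rows, each a list of 3 entries, a list of its own where there are three numbers: the opening, from 0 (shut) to 1 (fully open), then the shift along the tool's x, y, z in mm, then the turn, a rotation vector about the tool's x, y, z in rad. A call has 1 to 10 rows; each row shifts and turns the commanded pose from where the row before left it, along the tool's axes as they then stand; what a row does not reach is not made up. A row lasts 1/12 s, in which the tool goes at most 41.7 mm and 7.16 degrees, less where a joint would pass 70% of its speed; a pose out of reach is approached as far as the arm can. A call with a gripper value outside its range is refused whole. The fingers move at their own pace and stop on an object; "newtons" is the grip in N (left out, the last holds). Time passes only in rows, so rows that do not move let the fingers close. It gives the time, the measured TCP pose, the force, the opening and the grip force at its end, in the units of the state.
- arm.get_obs(): the state, without advancing time (a new reading comes with each control period).
- arm.grab_frame(name): name is "scene" or "top" or "wrist"; returns a dict with "pixels" (480x640x3 uint8, blue, green, red), "fovy" (degrees; the focal length in pixels is half the picture's height over the tangent of half this angle, whatever the lens; pixels are square), "cx", "cy" (the principal point, pixels), "position" and "attitude" of the camera in the world; the wrist camera has in their place "tool_from_camera" (4x4, takes a point from camera to tool coordinates, whose origin is the TCP and whose axes are the flange's). Camera axes: x right, y down, z forward; pixel columns grow to the right and rows downward; lengths in m; the calibration is good to about 2 mm. A picture is of the moment at which its call begins: read the wrist's pose just before it. There is no depth.
- arm.hand_in(): hands the job in; it is judged then, once.
The state is a dict: "t": time; "joint_positions": joint angles; "dq": joint speeds; "joint_torque": joint torques, N m; "ee_pos": TCP position; "tool_rot": TCP orientation; "wrist_force": force on the tool from outside, world axes, zero at the start; "ft_torque": the same for the moment, N m; "opening": opening from 0.0 (shut) to 1.0 (fully open); "grasp_force": force on a finger pad.
Only numpy, scipy, OpenCV 4.12 (cv2) and the standard library are available. Lean on these libraries where they do the work, as an engineer would, in place of code of your own. Each camera call takes 0.05 s, during which the arm holds its last target. There are 200 camera calls.

## Working session

There is one attempt and no reset: what is moved stays moved. The work goes in short steps, Python scripts to look and compute and a tool call to move; the robot and the scene stay as the last step left them, time stands still between calls to the robot, and variables do not carry over. Pictures are saved under pics/ and viewed, at most 14 in all, crops included, and the job is handed in when it is done.

Besides the shell and the picture viewer there is one more tool, called after "Request:" by a JSON object that holds its "name" and its "arguments", one argument or row to a line. move_arm: Moves the arm, as the interface text tells. Its arguments: {"type":"object","properties":{"moves":{"type":"array","items":{"type":"array"}},"newtons":{"type":"number"}},"required":["moves"]}

```bash
mkdir -p pics; ls
python3 - <<'E'
from rig import arm
import cv2
o=arm.get_obs(); print(o)
for n in("scene","top"):
    f=arm.grab_frame(n); cv2.imwrite(f"pics/{n}0.png",f["pixels"]); print(n,{k:v for k,v in f.items() if k!="pixels"})
print(arm.get_obs()["t"])
E
```

```text
pics
{'t': 0.0, 'joint_positions': array([ 1.21030161e+00,  3.09030502e-01,  1.63522576e+00,  4.14614577e-05,
        1.19970887e+00, -6.96832418e-02]), 'dq': array([-7.65158929e-04, -1.65606524e-03,  1.22785910e-03,  3.89293709e-04,
       -8.24990930e-05, -5.09319235e-05]), 'joint_torque': array([-1.62500601e-05, -4.15264177e+01, -2.76652604e+01, -1.20115537e-04,
        1.03901513e-02, -5.65810652e-06]), 'ee_pos': array([0.17897455, 0.59812222, 0.30261233]), 'tool_rot': array([[-9.58007104e-01,  2.86743137e-01, -8.73015873e-04],
       [ 2.86744394e-01,  9.58004585e-01, -2.20634860e-03],
       [ 2.03697890e-04, -2.36403004e-03, -9.99997185e-01]]), 'wrist_force': array([-0.03185412,  0.98761878, -0.54181694]), 'ft_torque': array([-0.06396241,  0.01952396, -0.01785219]), 'grasp_force': 0.0, 'opening': 1.0001097097036662}
scene {'fovy': 49.651899534242695, 'cx': 324.62590873666176, 'cy': 234.69295648581897, 'position': array([-0.42682456,  1.2263778 ,  0.77237296]), 'attitude': array([[-0.78329524, -0.24474667,  0.57144346],
       [-0.62160174,  0.31980171, -0.71507912],
       [-0.00773536, -0.91532832, -0.40263411]])}
top {'fovy': 54.51791451624619, 'cx': 316.54491613099236, 'cy': 242.96239033440355, 'position': array([ 0.40586812, -0.00566573,  1.32159595]), 'attitude': array([[-0.0053607 , -0.98964256,  0.14345336],
       [-0.99977373,  0.00235103, -0.02114146],
       [ 0.02058523, -0.14353423, -0.98943124]])}
0.1
```

View pics/top0.png

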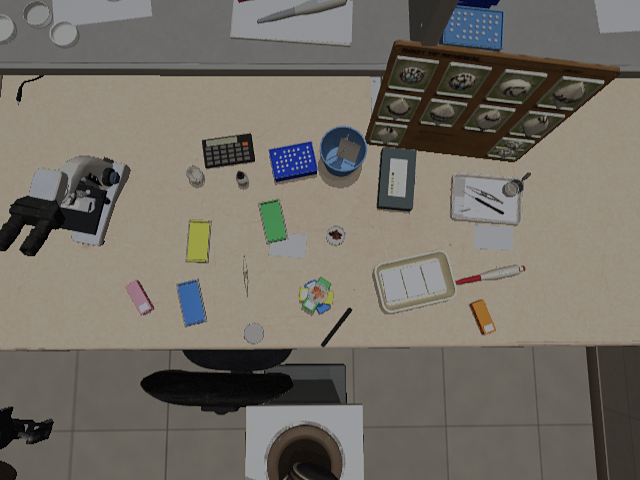

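View pics/scene0.png

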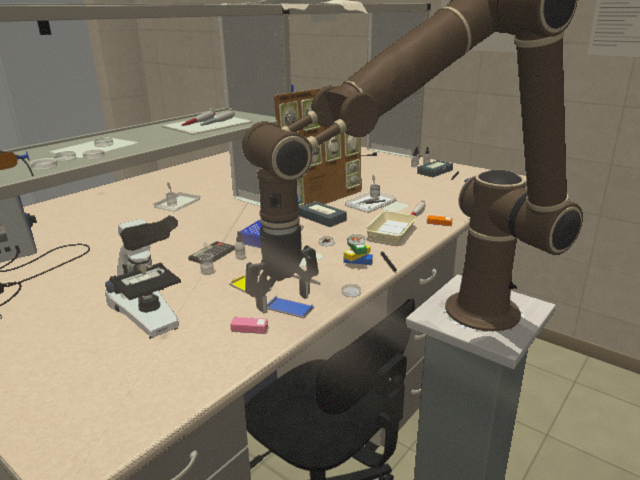

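The top view shows the pile at about (317,295), the blue, yellow and green cradles at (192,303), (199,241) and (273,222), the tray at (414,281), the brown dish at (335,235) and the dropper at about (242,178). In the scene view the arm is clear of the pile. Next I'll write helpers and get coarse positions.

```bash
cat > h.py <<'E'
import numpy as np, cv2
from rig import arm
np.set_printoptions(precision=4,suppress=True)
def grab(name,save=None):
    o=arm.get_obs(); f=arm.grab_frame(name)
    if name=="wrist":
        T=np.eye(4);T[:3,:3]=o["tool_rot"];T[:3,3]=o["ee_pos"]
        C=T@np.array(f["tool_from_camera"]); f["position"]=C[:3,3]; f["attitude"]=C[:3,:3]
    f["o"]=o; f["foc"]=240/np.tan(np.radians(f["fovy"])/2)
    if save: cv2.imwrite(f"pics/{save}.png",f["pixels"])
    return f
def ray(f,uv,z):
    uv=np.atleast_2d(np.asarray(uv,float))
    d=np.c_[(uv[:,0]-f["cx"])/f["foc"],(uv[:,1]-f["cy"])/f["foc"],np.ones(len(uv))]@f["attitude"].T
    p=f["position"]; return p+d*((z-p[2])/d[:,2])[:,None]
def proj(f,P):
    c=(np.atleast_2d(P)-f["position"])@f["attitude"]
    return np.c_[c[:,0]/c[:,2]*f["foc"]+f["cx"],c[:,1]/c[:,2]*f["foc"]+f["cy"]]
HUE=dict(blue=(100,125),yellow=(22,34),green=(45,80))
def blobs(f,col,z,lo=(100,70),mina=60):
    """min-area rectangles of a colour on plane z: centre, sizes, angle of the long side"""
    hsv=cv2.cvtColor(f["pixels"],cv2.COLOR_BGR2HSV); a,b=HUE[col]
    m=cv2.inRange(hsv,(a,lo[0],lo[1]),(b,255,255)); m=cv2.morphologyEx(m,cv2.MORPH_OPEN,np.ones((3,3)))
    out=[]
    for c in cv2.findContours(m,cv2.RETR_EXTERNAL,cv2.CHAIN_APPROX_NONE)[0]:
        if cv2.contourArea(c)<mina: continue
        w=ray(f,c[:,0],z)[:,:2]; r=cv2.minAreaRect((w*1000).astype(np.float32))
        bx=cv2.boxPoints(r); e=[bx[1]-bx[0],bx[2]-bx[1]]; l=max(e,key=np.linalg.norm)
        out.append((np.array(r[0])/1000,sorted(np.round(r[1])),np.arctan2(l[1],l[0])%np.pi,c[:,0].mean(0)))
    return out
E
python3 - <<'E'
from h import *
f=grab("top")
for c in HUE:
    for b in blobs(f,c,0.005): print(c,*b)
hsv=cv2.cvtColor(f["pixels"],cv2.COLOR_BGR2HSV)
print("tray",ray(f,[[374,270],[447,252],[455,297],[385,312]],.04), ray(f,[[414,281]],.002))
print("brown,drop,pile",ray(f,[[335,235],[242,180],[317,292]],.01))
p=f["pixels"]; im=cv2.resize(p[260:330,270:370],None,fx=5,fy=5,interpolation=cv2.INTER_CUBIC)
s=grab("scene")["pixels"]; s=cv2.resize(s[220:280,330:410],None,fx=5,fy=5,interpolation=cv2.INTER_CUBIC)
im=cv2.copyMakeBorder(im,0,310-0,0,0,cv2.BORDER_CONSTANT)[:600]; im[350:600,:400]=s[:250]
cv2.imwrite("pics/pile.png",im)
E
```

```text
blue [ 0.4127 -0.0509] [np.float64(22.0), np.float64(34.0)] 1.5657159 [322.4516 307.4516]
blue [0.4301 0.3176] [np.float64(56.0), np.float64(118.0)] 0.24006625 [190.9008 303.7438]
blue [ 0.8454 -0.1035] [np.float64(72.0), np.float64(114.0)] 1.2032169 [339.6767 158.5865]
blue [0.8429 0.0346] [np.float64(90.0), np.float64(128.0)] 1.7722125 [292.7122 159.8633]
blue [ 1.273  -0.5227] [np.float64(131.0), np.float64(182.0)] 1.4635705 [470.8692  26.3376]
yellow [0.6044 0.3033] [np.float64(56.0), np.float64(119.0)] 3.0938563 [197.8246 240.6579]
green [0.6595 0.0909] [np.float64(55.0), np.float64(111.0)] 0.21209687 [273.0093 221.9533]
tray [[ 0.5158 -0.1915  0.04  ]
 [ 0.5653 -0.3968  0.04  ]
 [ 0.4405 -0.4133  0.04  ]
 [ 0.4008 -0.219   0.04  ]] [[ 0.4873 -0.3103  0.002 ]]
brown,drop,pile [[ 0.6189 -0.0865  0.01  ]
 [ 0.7806  0.181   0.01  ]
 [ 0.4571 -0.0342  0.01  ]]
```

View pics/pile.png

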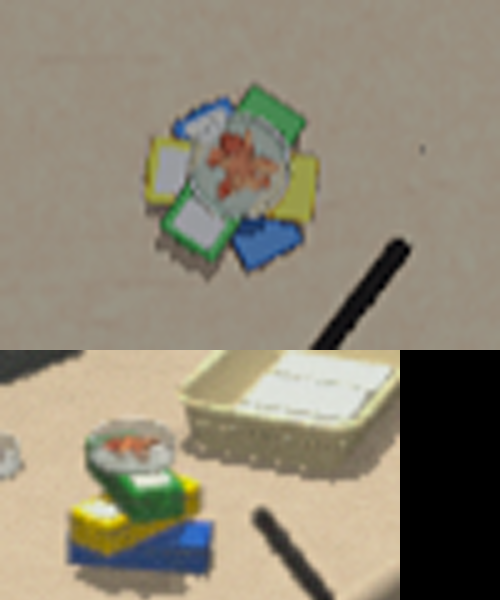

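The crop shows the red dish on the green case with the pile neatly centred, the cases at about 60° to one another, and a pen nearby. I'll move the wrist camera over it.

Request:
{"name": "move_arm", "arguments": {
  "moves": [
    [1,[-24,-29,0],[0,0,0]],
    [1,[-24,-29,0],[0,0,0]],
    [1,[-24,-29,0],[0,0,0]],
    [1,[-24,-29,0],[0,0,0]],
    [1,[-24,-29,0],[0,0,0]],
    [1,[-24,-29,0],[0,0,0]],
    [1,[-24,-29,0],[0,0,0]],
    [1,[-24,-29,0],[0,0,0]],
    [1,[-24,-29,0],[0,0,0]],
    [1,[-24,-29,0],[0,0,0]]
  ]
}}

```text
t: 1.03
ee_pos: [0.3261, 0.2504, 0.3039]
tool_rot: [[-0.958, 0.286, 0.0], [0.286, 0.958, 0.0], [-0.0, 0.0, -1.0]]
wrist_force: [1.0, 0.6, -0.4]
opening: 1.001
grasp_force: 0.0
```

Request:
{"name": "move_arm", "arguments": {
  "moves": [
    [1,[-25,-29,0],[0,0,0]],
    [1,[-25,-29,0],[0,0,0]],
    [1,[-25,-29,0],[0,0,0]],
    [1,[-25,-29,0],[0,0,0]],
    [1,[-25,-29,0],[0,0,0]],
    [1,[-25,-29,0],[0,0,0]],
    [1,[-25,-29,0],[0,0,0]],
    [1,[-25,-29,0],[0,0,0]],
    [1,[0,0,0],[0,0,0]],
    [1,[0,0,0],[0,0,0]]
  ]
}}

```text
t: 1.87
ee_pos: [0.4515, -0.0292, 0.3038]
tool_rot: [[-0.957, 0.291, -0.0], [0.291, 0.957, 0.0], [0.0, 0.0, -1.0]]
wrist_force: [-0.6, 0.3, -0.3]
opening: 0.997
grasp_force: 0.0
```

Run:
```python
from h import *
f=grab("wrist","w1"); print(f["tool_from_camera"],f["fovy"],f["position"],f["o"]["ee_pos"],f["o"]["tool_rot"])
```

```text
[[ 0.0013 -0.9601 -0.2796  0.0717]
 [ 1.      0.0012  0.0004 -0.0005]
 [-0.     -0.2796  0.9601 -0.0689]
 [ 0.      0.      0.      1.    ]] 70.86357614879148 [ 0.3828 -0.0088  0.3728] [ 0.4515 -0.0292  0.3038] [[-0.9568  0.2909 -0.0004]
 [ 0.2909  0.9568  0.0002]
 [ 0.0004  0.0001 -1.    ]]
```

View pics/w1.png

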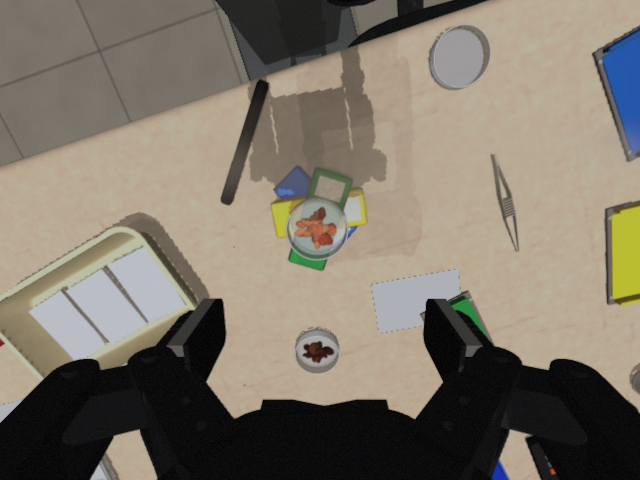

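The wrist view shows the dish at about (318,228), the green case's ends at (335,180) and (308,262), the tray at lower left with its middle paper at about (107,303), and the brown dish at (318,350).

Run:
```python
from h import *
f=grab("wrist"); g=cv2.cvtColor(f["pixels"],cv2.COLOR_BGR2GRAY)
C=cv2.HoughCircles(g[160:300,250:390],cv2.HOUGH_GRADIENT,1.2,30,param1=120,param2=25,minRadius=24,maxRadius=38)
print(C)
for c in C[0][:2]:
    uv=c[:2]+[250,160]; print("dish rim",ray(f,[uv],.087),"mid",ray(f,[uv],.08))
hsv=cv2.cvtColor(f["pixels"],cv2.COLOR_BGR2HSV)
crop=cv2.resize(f["pixels"][150:290,240:400],None,fx=4,fy=4,interpolation=cv2.INTER_CUBIC); cv2.imwrite("pics/w1c.png",crop)
for c,z in(("green",.072),("yellow",.048),("blue",.024)):
    for b in blobs(f,c,z,mina=30,lo=(80,40)): print(c,*b)
# tray papers
m=cv2.inRange(hsv,(0,0,165),(180,45,255)); m[:, 260:]=0
for c in cv2.findContours(m,cv2.RETR_EXTERNAL,cv2.CHAIN_APPROX_NONE)[0]:
    if cv2.contourArea(c)>500:
        r=cv2.minAreaRect((ray(f,c[:,0],.002)[:,:2]*1000).astype(np.float32)); print("paper",r)
```

```text
[[[64.2  70.2  29.28]]]
dish rim [[ 0.4485 -0.0366  0.087 ]] mid [[ 0.4501 -0.0373  0.08  ]]
green [0.576  0.0791] [np.float64(16.0), np.float64(37.0)] 0.22947559 [465.6667 310.44  ]
green [ 0.4789 -0.0552] [np.float64(12.0), np.float64(34.0)] 0.9895541 [305.5349 262.6279]
yellow [0.5775 0.2522] [np.float64(30.0), np.float64(109.0)] 3.1040034 [625.3439 256.83  ]
yellow [ 0.433  -0.0675] [np.float64(26.0), np.float64(46.0)] 2.3844566 [282.7895 215.307 ]
yellow [0.4496 0.0046] [np.float64(18.0), np.float64(35.0)] 2.8686104 [357.3846 210.0855]
blue [0.8523 0.0967] [np.float64(21.0), np.float64(28.0)] 2.849279 [497.9592 473.1224]
blue [ 0.4159 -0.0556] [np.float64(14.0), np.float64(31.0)] 1.2789332 [290.0857 191.4571]
blue [0.4237 0.2764] [np.float64(34.0), np.float64(110.0)] 3.1040037 [625.9674  88.9783]
paper ((475.71588134765625, -324.55126953125), (127.43785095214844, 197.43426513671875), 11.268448829650879)
```

View pics/w1c.png

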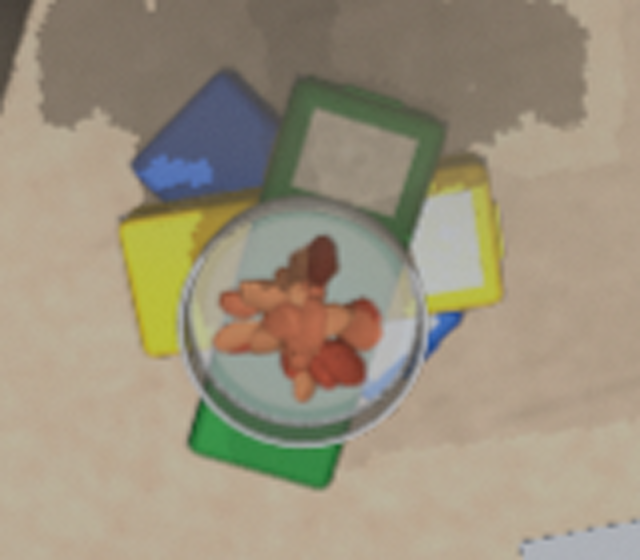

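Dish rim in the crop is centred at (303.5,320). The green top's ends are centred at (373,100) and (260,463). The case shown is unblocked for fingers along its long sides.

```bash
cat >> h.py <<'E'
def togo(o,xy,ztip=None,yaw=None):
    """mm in tool axes from the present pose to TCP over xy, TCP height z; yaw = wanted direction of tool y (mod pi): turn about tool z"""
    R=o["tool_rot"]; d=np.array([*xy,o["ee_pos"][2] if ztip is None else ztip])-o["ee_pos"]
    t=R.T@d*1000
    if yaw is None: return np.round(t,1)
    cur=np.arctan2(R[1,1],R[0,1]); a=(yaw-cur+np.pi/2)%np.pi-np.pi/2
    return np.round(t,1), "turn about tool z",round(-a,3)
E
python3 - <<'E'
from h import *
f=grab("wrist"); cr=lambda p:np.array(p)/4+[240,150]
print("dish",ray(f,[cr([303.5,320])],.086))
E=ray(f,[cr([373,100]),cr([260,463])],.072);d=E[1]-E[0];print("green",E.mean(0),np.linalg.norm(d),np.arctan2(d[1],d[0]))
yE=ray(f,[cr([138,282]),cr([485,232])],.048);d=yE[1]-yE[0];print("yel",yE.mean(0),np.linalg.norm(d),np.arctan2(d[1],d[0]))
ed=ray(f,[cr([443,122]),cr([325,487])],.072);d=ed[1]-ed[0];print("edge",np.arctan2(d[1],d[0]))
ps=ray(f,[[66,322],[145,279],[106,300]],.003); print("papers centres",ps)
print(togo(arm.get_obs(),ray(f,[cr([303.5,320])],.086)[0,:2],.3,np.arctan2(d[1],d[0])+np.pi/2),arm.get_obs()["joint_positions"])
E
```

```text
dish [[ 0.4486 -0.0345  0.086 ]]
green [ 0.4455 -0.0313  0.072 ] 0.08849871758040437 -0.589570737443018
yel [ 0.4428 -0.0318  0.048 ] 0.08582257686305009 1.4259861814065249
edge -0.586184242633519
papers centres [[ 0.4914 -0.3694  0.003 ]
 [ 0.4672 -0.2526  0.003 ]
 [ 0.4787 -0.309   0.003 ]]
(array([-0.5, -8. ,  3.5]), 'turn about tool z', np.float64(0.296)) [-0.1559 -0.0344  2.0246  0.0005  1.1527 -1.4368]
```

Request:
{"name": "move_arm", "arguments": {
  "moves": [
    [1,[-0.5,-8,0],[0,0,0]],
    [1,[0,0,20],[0,0,0.1]],
    [1,[0,0,30],[0,0,0.1]],
    [1,[0,0,30],[0,0,0.096]],
    [1,[0,0,30],[0,0,0]],
    [1,[0,0,20],[0,0,0]],
    [1,[0,0,0],[0,0,0]]
  ],
  "newtons": 25
}}

```text
t: 2.6
ee_pos: [0.4452, -0.0339, 0.1698]
tool_rot: [[-0.834, 0.552, -0.01], [0.552, 0.834, 0.002], [0.009, -0.004, -1.0]]
wrist_force: [-1.5, -0.6, 0.6]
opening: 1.0
grasp_force: 0.0
```

Run:
```python
from h import *
f=grab("wrist","w2"); print(f["o"]["ee_pos"], togo(f["o"],(.4486,-.0345),.137,.984))
print(proj(f,[[.4486,-.0345,.087]]))
```

```text
[ 0.4452 -0.0339  0.1698] (array([-3.5,  1.5, 32.8]), 'turn about tool z', np.float64(0.002))
[[328.5837 303.0111]]
```

View pics/w2.png

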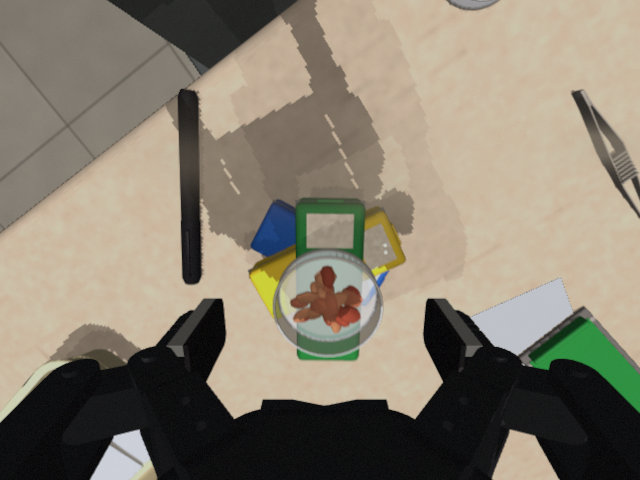

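The dish is at (328,303), exactly as predicted, and the green case is square to the fingers. I'll descend and grip.

Request:
{"name": "move_arm", "arguments": {
  "moves": [
    [1,[-3.5,1.5,15],[0,0,0]],
    [1,[0,0,18],[0,0,0]],
    [1,[0,0,0],[0,0,0]],
    [0.6,[0,0,0],[0,0,0]],
    [0.4,[0,0,0],[0,0,0]],
    [0.2,[0,0,0],[0,0,0]],
    [0.2,[0,0,0],[0,0,0]],
    [0.2,[0,0,0],[0,0,0]],
    [0.2,[0,0,0],[0,0,0]],
    [0.2,[0,0,0],[0,0,0]]
  ],
  "newtons": 25
}}

```text
t: 3.48
ee_pos: [0.4544, -0.0361, 0.1429]
tool_rot: [[-0.833, 0.554, 0.003], [0.554, 0.833, -0.0], [-0.003, 0.001, -1.0]]
wrist_force: [-0.7, 1.6, 6.0]
opening: 0.625
grasp_force: 26.2
```

Request:
{"name": "move_arm", "arguments": {
  "moves": [
    [0.2,[0,0,0],[0,0,0]],
    [0.2,[0,0,0],[0,0,0]],
    [0.2,[0,0,-5],[0,0,0]],
    [0.2,[0,0,-10],[0,0,0]],
    [0.2,[0,0,-15],[0,0,0]],
    [0.2,[0,0,-20],[0,0,0]]
  ]
}}

```text
t: 3.98
ee_pos: [0.452, -0.0358, 0.1911]
tool_rot: [[-0.833, 0.554, -0.002], [0.554, 0.833, 0.0], [0.002, -0.001, -1.0]]
wrist_force: [-0.1, 0.7, -0.2]
opening: 0.631
grasp_force: 26.5
```

Run:
```python
from h import *
f=grab("wrist","w3");s=grab("scene")["pixels"][190:290,300:430]
cv2.imwrite("pics/s3.png",np.vstack([cv2.resize(f["pixels"],(480,360)),cv2.resize(s,(300,240),interpolation=cv2.INTER_CUBIC) if 0 else cv2.copyMakeBorder(cv2.resize(s,(312,240)),0,0,0,168,cv2.BORDER_CONSTANT)]))
print(f["o"]["ee_pos"], togo(f["o"],(.481,-.309),.19,1.775),f["o"]["joint_positions"])
```

```text
[ 0.452  -0.0358  0.1911] (array([-175.4, -211.4,    1. ]), 'turn about tool z', np.float64(-0.791)) [-0.1752  0.1304  2.1123 -0.0001  0.9014 -1.1591]
```

View pics/s3.png

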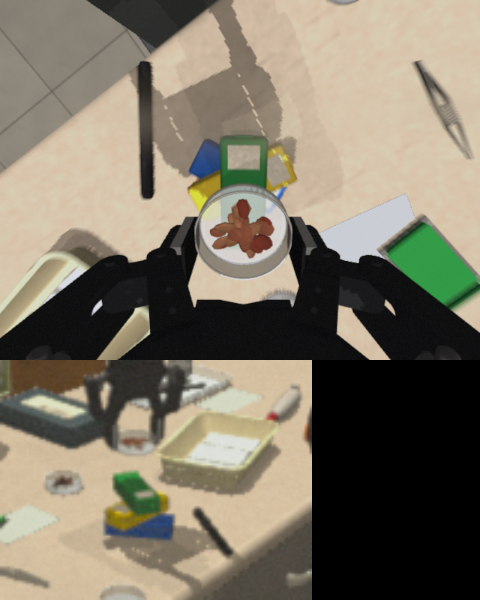

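The dish is held level and the three cases are undisturbed. On to the tray.

Request:
{"name": "move_arm", "arguments": {
  "moves": [
    [0.2,[-16,-19,0],[0,0,0]],
    [0.2,[-22,-26.5,0],[0,0,0]],
    [0.2,[-25,-30,0],[0,0,0]],
    [0.2,[-25,-30,0],[0,0,0]],
    [0.2,[-25,-30,0],[0,0,0]],
    [0.2,[-25,-30,0],[0,0,0]],
    [0.2,[-22,-27,0],[0,0,0]],
    [0.2,[-15.5,-19,0],[0,0,0]],
    [0.2,[0,0,0],[0,0,-0.1]],
    [0.2,[0,0,0],[0,0,-0.12]]
  ]
}}

```text
t: 4.92
ee_pos: [0.4818, -0.3113, 0.1907]
tool_rot: [[-0.934, 0.357, 0.0], [0.357, 0.934, -0.0], [-0.0, -0.0, -1.0]]
wrist_force: [0.3, 0.1, -0.5]
opening: 0.624
grasp_force: 26.5
```

Request:
{"name": "move_arm", "arguments": {
  "moves": [
    [0.2,[0,0,0],[0,0,-0.12]],
    [0.2,[0,0,0],[0,0,-0.12]],
    [0.2,[0,0,0],[0,0,-0.12]],
    [0.2,[0,0,0],[0,0,-0.12]],
    [0.2,[0,0,0],[0,0,-0.09]],
    [0.2,[0,0,0],[0,0,0]],
    [0.2,[0,0,0],[0,0,0]]
  ]
}}

```text
t: 5.5
ee_pos: [0.4818, -0.3091, 0.1906]
tool_rot: [[-0.98, -0.199, -0.0], [-0.199, 0.98, 0.0], [0.0, 0.0, -1.0]]
wrist_force: [-0.8, -0.7, 0.1]
opening: 0.63
grasp_force: 26.5
```

Run:
```python
from h import *
f=grab("wrist","w4"); print(f["o"]["ee_pos"], togo(f["o"],(.481,-.309),.075,1.775),proj(f,[[.481,-.309,.002]]))
t=grab("top")["pixels"][220:350,350:480]
cv2.imwrite("pics/s4.png",np.vstack([cv2.resize(f["pixels"],(480,360)),cv2.copyMakeBorder(cv2.resize(t,(240,240)),0,0,0,240,cv2.BORDER_CONSTANT)]))
```

```text
[ 0.4818 -0.3091  0.1906] (array([  0.7,   0.2, 115.6]), 'turn about tool z', np.float64(-0.003)) [[324.4279 237.5077]]
```

View pics/s4.png

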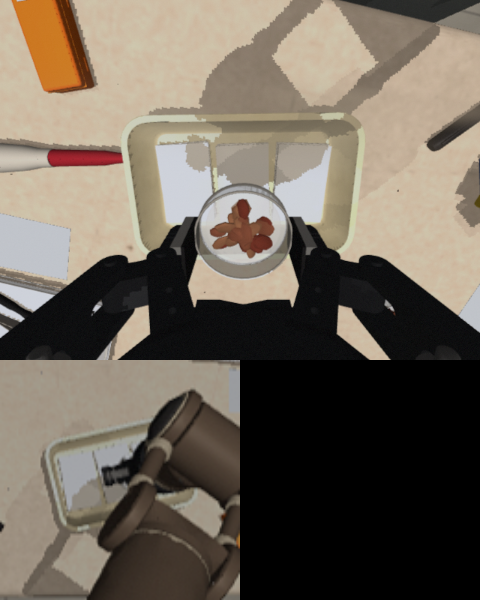

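The dish hangs above the middle paper, which is centred near (243,178) in the reduced view and agrees with my target. Lowering now.

Request:
{"name": "move_arm", "arguments": {
  "moves": [
    [0.2,[0,0,15],[0,0,0]],
    [0.2,[0,0,25],[0,0,0]],
    [0.2,[0,0,25],[0,0,0]],
    [0.2,[0,0,20],[0,0,0]],
    [0.2,[0,0,15],[0,0,0]],
    [0.2,[0,0,8],[0,0,0]],
    [0.2,[0,0,4],[0,0,0]],
    [0.2,[0,0,0],[0,0,0]],
    [0.2,[0,0,0],[0,0,0]]
  ]
}}

```text
t: 6.35
ee_pos: [0.4826, -0.3097, 0.0796]
tool_rot: [[-0.979, -0.201, 0.001], [-0.201, 0.979, -0.001], [-0.001, -0.001, -1.0]]
wrist_force: [0.4, 0.3, -0.1]
opening: 0.629
grasp_force: 26.5
```

Request:
{"name": "move_arm", "arguments": {
  "moves": [
    [0.2,[0,0,1],[0,0,0]],
    [0.2,[0,0,1],[0,0,0]],
    [0.2,[0,0,1],[0,0,0]],
    [0.2,[0,0,0],[0,0,0]]
  ]
}}

```text
t: 6.68
ee_pos: [0.4822, -0.3094, 0.0763]
tool_rot: [[-0.979, -0.202, 0.001], [-0.202, 0.979, -0.0], [-0.001, -0.001, -1.0]]
wrist_force: [0.1, 0.6, -0.6]
opening: 0.623
grasp_force: 26.5
```

Request:
{"name": "move_arm", "arguments": {
  "moves": [
    [0.2,[0,0,1],[0,0,0]],
    [0.2,[0,0,1],[0,0,0]],
    [0.2,[0,0,0],[0,0,0]]
  ]
}}

```text
t: 6.93
ee_pos: [0.4819, -0.3092, 0.0737]
tool_rot: [[-0.979, -0.202, -0.0], [-0.202, 0.979, 0.0], [0.0, 0.0, -1.0]]
wrist_force: [0.4, -0.5, -0.5]
opening: 0.629
grasp_force: 26.5
```

Request:
{"name": "move_arm", "arguments": {
  "moves": [
    [0.2,[0,0,1],[0,0,0]],
    [0.2,[0,0,0],[0,0,0]],
    [0.2,[0,0,0],[0,0,0]]
  ]
}}

```text
t: 7.18
ee_pos: [0.4821, -0.3093, 0.0732]
tool_rot: [[-0.979, -0.202, -0.0], [-0.202, 0.979, 0.0], [0.0, 0.0, -1.0]]
wrist_force: [-0.5, 0.6, 2.7]
opening: 0.627
grasp_force: 26.8
```

Contact on the floor. Release, rise, then go back over the pile.

Request:
{"name": "move_arm", "arguments": {
  "moves": [
    [0.72,[0,0,0],[0,0,0]],
    [0.85,[0,0,0],[0,0,0]],
    [0.85,[0,0,0],[0,0,0]],
    [0.85,[0,0,-10],[0,0,0]],
    [0.85,[0,0,-20],[0,0,0]],
    [0.85,[0,0,-35],[0,0,0]],
    [0.9,[0,0,-40],[0,0,0]],
    [1,[0,0,-35],[0,0,0]],
    [1,[0,0,0],[0,0,0]]
  ]
}}

```text
t: 7.93
ee_pos: [0.4863, -0.3124, 0.2221]
tool_rot: [[-0.979, -0.202, 0.013], [-0.202, 0.979, -0.01], [-0.011, -0.012, -1.0]]
wrist_force: [0.3, -0.8, 1.2]
opening: 1.002
grasp_force: 0.0
```

Run:
```python
from h import *
f=grab("wrist","w5"); print(f["o"]["ee_pos"],f["o"]["opening"], togo(f["o"],(.458,-.038),.20,.984))
print(proj(f,[[.482,-.309,.017],[.481,-.309,.002]]))
```

```text
[ 0.4863 -0.3124  0.2221] 1.0015047658837146 (array([-27.4, 274.7,  19. ]), 'turn about tool z', np.float64(0.79))
[[332.1962 226.4489]
 [332.2461 221.1631]]
```

View pics/w5.png

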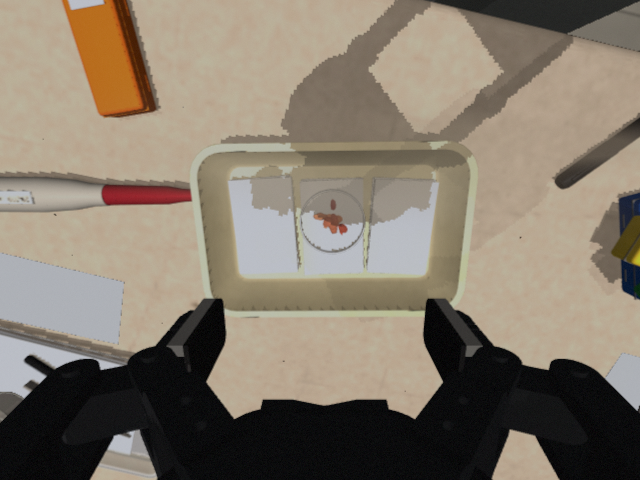

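The dish lies flat in the middle of the middle paper, at (333,220). Back to the pile.

Request:
{"name": "move_arm", "arguments": {
  "moves": [
    [1,[-3,30,0],[0,0,0]],
    [1,[-4,40,0],[0,0,0]],
    [1,[-4,40,0],[0,0,0]],
    [1,[-4,40,0],[0,0,0]],
    [1,[-4,40,0],[0,0,0]],
    [1,[-4,40,0],[0,0,0]],
    [1,[-4,35,0],[0,0,0]],
    [1,[0,10,0],[0,0,0.11]],
    [1,[0,0,0],[0,0,0.12]],
    [1,[0,0,0],[0,0,0.12]]
  ]
}}

```text
t: 8.82
ee_pos: [0.4518, -0.033, 0.212]
tool_rot: [[-0.989, 0.149, -0.002], [0.149, 0.989, 0.0], [0.002, 0.0, -1.0]]
wrist_force: [-0.7, 0.5, -0.4]
opening: 1.0
grasp_force: 0.0
```

Request:
{"name": "move_arm", "arguments": {
  "moves": [
    [1,[0,0,0],[0,0,0.12]],
    [1,[0,0,0],[0,0,0.12]],
    [1,[0,0,0],[0,0,0.12]],
    [1,[0,0,0],[0,0,0.08]],
    [1,[0,0,0],[0,0,0]],
    [1,[0,0,0],[0,0,0]]
  ]
}}

```text
t: 9.32
ee_pos: [0.4523, -0.0343, 0.2122]
tool_rot: [[-0.834, 0.552, -0.002], [0.552, 0.834, 0.0], [0.002, -0.001, -1.0]]
wrist_force: [0.2, 0.2, 0.1]
opening: 0.998
grasp_force: 0.0
```

Run:
```python
from h import *
f=grab("wrist","w6"); print(f["o"]["ee_pos"],f["o"]["tool_rot"][:,1])
HUE["green"]=(40,90)
for c,z in(("green",.072),("yellow",.048),("blue",.024)):
    for b in blobs(f,c,z,mina=200,lo=(80,30)): print(c,*b)
```

```text
[ 0.4523 -0.0343  0.2122] [ 0.5519  0.8339 -0.0007]
green [0.5973 0.0684] [np.float64(42.0), np.float64(96.0)] 0.21448189 [559.9785 338.0287]
green [ 0.4469 -0.0333] [np.float64(35.0), np.float64(89.0)] 2.5479672 [321.5972 246.1268]
yellow [ 0.435 -0.066] [np.float64(28.0), np.float64(46.0)] 2.5578425 [279.9375 249.4187]
yellow [0.4525 0.0018] [np.float64(26.0), np.float64(42.0)] 2.558377 [366.1546 219.9324]
blue [0.7629 0.0106] [np.float64(28.0), np.float64(47.0)] 0.98870915 [536.019  472.6857]
blue [ 0.4142 -0.0516] [np.float64(25.0), np.float64(34.0)] 2.0587318 [277.2069 208.4569]
```

View pics/w6.png

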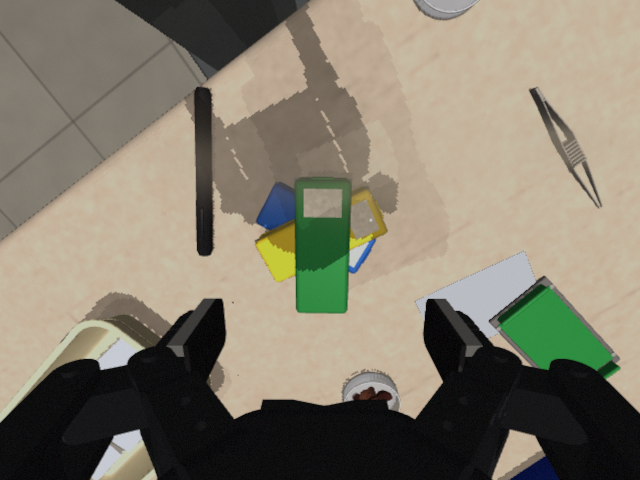

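Green case top: centre (322,246) px, world (0.447,-0.033), measured 89x35 mm and squared to the fingers. Gripping it.

Request:
{"name": "move_arm", "arguments": {
  "moves": [
    [1,[5,-2,0],[0,0,0.006]],
    [1,[0,0,25],[0,0,0]],
    [1,[0,0,30],[0,0,0]],
    [1,[0,0,20],[0,0,0]],
    [1,[0,0,10],[0,0,0]],
    [1,[0,0,0],[0,0,0]],
    [0.6,[0,0,0],[0,0,0]],
    [0.45,[0,0,0],[0,0,0]],
    [0.2,[0,0,0],[0,0,0]],
    [0.2,[0,0,0],[0,0,0]]
  ],
  "newtons": 35
}}

```text
t: 10.2
ee_pos: [0.4488, -0.0336, 0.1292]
tool_rot: [[-0.829, 0.559, 0.003], [0.559, 0.829, -0.001], [-0.003, 0.001, -1.0]]
wrist_force: [-0.6, -0.3, 0.5]
opening: 0.453
grasp_force: 0.0
```

Request:
{"name": "move_arm", "arguments": {
  "moves": [
    [0.2,[0,0,0],[0,0,0]],
    [0.2,[0,0,0],[0,0,0]],
    [0.2,[0,0,0],[0,0,0]]
  ]
}}

```text
t: 10.45
ee_pos: [0.449, -0.0336, 0.1293]
tool_rot: [[-0.829, 0.559, 0.003], [0.559, 0.829, -0.001], [-0.003, 0.001, -1.0]]
wrist_force: [-1.0, 0.1, 5.8]
opening: 0.416
grasp_force: 36.3
```

Gripped. Lift and carry to a point just beyond the green cradle, where the wrist camera will have it in clear view.

Request:
{"name": "move_arm", "arguments": {
  "moves": [
    [0.2,[0,0,-6],[0,0,0]],
    [0.2,[0,0,-14],[0,0,0]],
    [0.2,[0,0,-25],[0,0,0]],
    [0.2,[0,0,-30],[0,0,0]],
    [0.2,[0,0,-25],[0,0,0]],
    [0.2,[-10,17,0],[0,0,0]],
    [0.2,[-18,32,0],[0,0,0]],
    [0.2,[-18,32,0],[0,0,0]],
    [0.2,[-18,32,0],[0,0,0]],
    [0.2,[-18,32,0],[0,0,0]]
  ]
}}

```text
t: 11.28
ee_pos: [0.5976, 0.0419, 0.2281]
tool_rot: [[-0.829, 0.559, -0.0], [0.559, 0.829, -0.0], [0.0, -0.0, -1.0]]
wrist_force: [1.1, -0.7, -0.3]
opening: 0.411
grasp_force: 35.5
```

Request:
{"name": "move_arm", "arguments": {
  "moves": [
    [0.2,[-18,32,0],[0,0,0]],
    [0.2,[-18,32,0],[0,0,0]],
    [0.2,[-18,32,0],[0,0,0]],
    [0.2,[-12,21,0],[0,0,0]],
    [0.2,[-10,15,0],[0,0,-0.08]],
    [0.2,[0,0,0],[0,0,-0.12]],
    [0.2,[0,0,0],[0,0,-0.12]],
    [0.2,[0,0,0],[0,0,-0.12]],
    [0.2,[0,0,0],[0,0,-0.12]],
    [0.2,[0,0,0],[0,0,-0.12]]
  ]
}}

```text
t: 12.12
ee_pos: [0.7329, 0.1082, 0.2273]
tool_rot: [[-0.996, -0.093, -0.002], [-0.093, 0.996, -0.0], [0.002, 0.0, -1.0]]
wrist_force: [0.1, 0.1, -1.5]
opening: 0.41
grasp_force: 35.5
```

Request:
{"name": "move_arm", "arguments": {
  "moves": [
    [0.2,[0,0,0],[0,0,-0.12]],
    [0.2,[0,0,0],[0,0,0]],
    [0.2,[0,0,0],[0,0,0]],
    [0.2,[0,0,0],[0,0,0]]
  ]
}}

```text
t: 12.45
ee_pos: [0.7333, 0.1081, 0.2277]
tool_rot: [[-0.979, -0.203, -0.001], [-0.203, 0.979, -0.0], [0.001, 0.0, -1.0]]
wrist_force: [-0.1, -0.3, -0.0]
opening: 0.413
grasp_force: 35.5
```

Run:
```python
from h import *
f=grab("wrist","w7"); o=f["o"];print(o["ee_pos"],o["tool_rot"],o["opening"])
for c,z in(("green",.005),("yellow",.005),("blue",.005)):
    for b in blobs(f,c,z,mina=800,lo=(80,30)): print(c,*b)
print(proj(f,[[.6595,.0909,.005]]))
```

```text
[0.7333 0.1081 0.2277] [[-0.9791 -0.2033 -0.0006]
 [-0.2033  0.9791 -0.    ]
 [ 0.0006  0.0001 -1.    ]] 0.41268064224371814
green [0.7641 0.1144] [np.float64(81.0), np.float64(318.0)] 0.2074303 [321.6492 233.4055]
yellow [0.6058 0.2991] [np.float64(59.0), np.float64(113.0)] 3.113844 [581.3523 129.0205]
blue [ 0.8575 -0.0924] [np.float64(169.0), np.float64(365.0)] 2.2323408 [118.8607 318.2628]
[[322.0015 139.2537]]
```

View pics/w7.png

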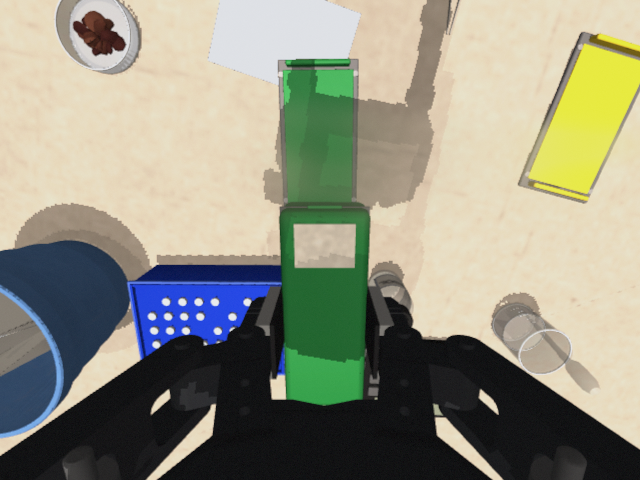

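The green cradle's plate runs from row 60 to about row 204, with columns 279–357. Its near lip is hidden behind the held case, which is level. I'll turn the visible edges into the cradle's centre.

Run:
```python
from h import *
f=grab("wrist"); o=f["o"]
p=ray(f,[[279,62],[358,62],[281.5,200],[357,200]],.004); print(p)
w=np.linalg.norm(p[1]-p[0]); d=(p[2]-p[0]+p[3]-p[1])/2; yaw=np.arctan2(d[1],d[0]); u=d[:2]/np.linalg.norm(d[:2])
c=(p[0]+p[1])[:2]/2+u*.061; print("w",w,"yaw",yaw,"c",c, proj(f,[[*c,.004]]))
e=ray(f,[[282,212],[370,212]],.1707); print("case end",e.mean(0),"rel tool",o["tool_rot"].T@(e.mean(0)-o["ee_pos"])*1000,np.linalg.norm(e[1]-e[0]))
for t in (c,(.6595,.0909)): print(togo(o,t,.1,1.783))
print(proj(f,[[.7806,.181,.09]]))
```

```text
[[0.6099 0.0462 0.004 ]
 [0.5972 0.1067 0.004 ]
 [0.7165 0.0666 0.004 ]
 [0.703  0.1311 0.004 ]]
w 0.06179957700064013 yaw 0.20780427441835891 c [0.6632 0.089 ] [[318.9447 143.2606]]
case end [0.6871 0.0991 0.1707] rel tool [47.0936  0.5625 57.093 ] 0.03337790821651502
(array([ 72.4,  -4.4, 127.8]), 'turn about tool z', np.float64(-0.007))
(array([ 75.7,  -1.8, 127.8]), 'turn about tool z', np.float64(-0.007))
[[412.4055 342.3688]]
```

Request:
{"name": "move_arm", "arguments": {
  "moves": [
    [0.2,[18,-1,0],[0,0,0]],
    [0.2,[30,-2,0],[0,0,0]],
    [0.2,[18,-1,0],[0,0,0]],
    [0.2,[6,0,10],[0,0,-0.007]],
    [0.2,[0,0,25],[0,0,0]],
    [0.2,[0,0,35],[0,0,0]],
    [0.2,[0,0,30],[0,0,0]],
    [0.2,[0,0,18],[0,0,0]],
    [0.2,[0,0,10],[0,0,0]],
    [0.2,[0,0,4],[0,0,0]]
  ]
}}

```text
t: 13.38
ee_pos: [0.6627, 0.0893, 0.0931]
tool_rot: [[-0.977, -0.212, -0.004], [-0.212, 0.977, -0.0], [0.004, 0.001, -1.0]]
wrist_force: [0.1, 0.2, -0.9]
opening: 0.413
grasp_force: 35.5
```

Request:
{"name": "move_arm", "arguments": {
  "moves": [
    [0.2,[0,0,2],[0,0,0]],
    [0.2,[0,0,0],[0,0,0]],
    [0.2,[0,0,0],[0,0,0]]
  ]
}}

```text
t: 13.63
ee_pos: [0.6654, 0.0895, 0.0957]
tool_rot: [[-0.977, -0.212, 0.003], [-0.212, 0.977, 0.0], [-0.003, -0.0, -1.0]]
wrist_force: [-0.3, -0.1, -1.5]
opening: 0.416
grasp_force: 35.5
```

Run:
```python
from h import *
f=grab("wrist","w8"); print(togo(f["o"],(.6632,.089),.0863,1.779))
```

```text
(array([ 2.3, -0. ,  9.4]), 'turn about tool z', np.float64(0.006))
```

View pics/w8.png

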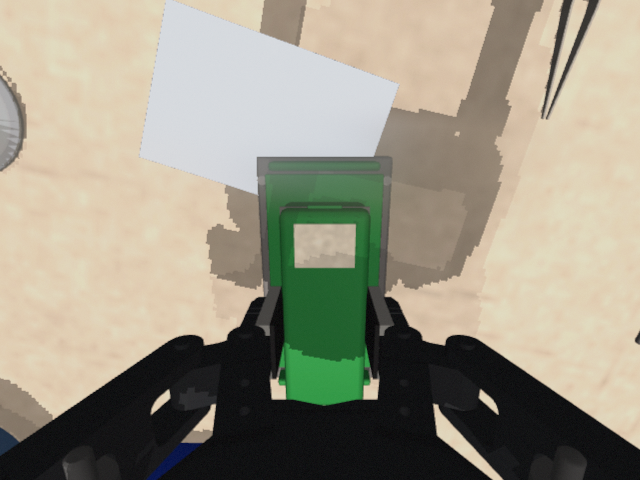

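Laterally centred: cradle columns 258–392, case 282–370. Checking the end gap, then lowering.

Run:
```python
from h import *
f=grab("wrist"); o=f["o"]
for r,z in((157,.004),(172,.013),(165,.013)):
    print(r,o["tool_rot"].T@(ray(f,[[325,r]],z)[0]-o["ee_pos"])*1000)
```

```text
157 [66.0914  0.256  91.5666]
172 [59.9957  0.2408 82.5881]
165 [63.0119  0.2349 82.5774]
```

Request:
{"name": "move_arm", "arguments": {
  "moves": [
    [0.2,[1,0,4],[0,0,0]],
    [0.2,[0,0,3],[0,0,0]],
    [0.2,[0,0,0],[0,0,0]],
    [0.2,[0,0,0],[0,0,0]]
  ]
}}

```text
t: 14.07
ee_pos: [0.6627, 0.0891, 0.0867]
tool_rot: [[-0.977, -0.213, -0.0], [-0.213, 0.977, -0.0], [0.0, 0.0, -1.0]]
wrist_force: [-0.6, 0.1, -0.4]
opening: 0.409
grasp_force: 35.5
```

Request:
{"name": "move_arm", "arguments": {
  "moves": [
    [0.2,[1,0,1],[0,0,0]],
    [0.2,[0,0,1],[0,0,0]],
    [0.2,[0,0,0],[0,0,0]]
  ]
}}

```text
t: 14.32
ee_pos: [0.6625, 0.089, 0.0864]
tool_rot: [[-0.977, -0.213, 0.001], [-0.213, 0.977, 0.0], [-0.001, 0.0, -1.0]]
wrist_force: [-1.4, -0.6, 6.4]
opening: 0.41
grasp_force: 36.2
```

Green is seated. Release, rise and return over the pile, turning for the yellow case.

Request:
{"name": "move_arm", "arguments": {
  "moves": [
    [0.6,[0,0,0],[0,0,0]],
    [0.8,[0,0,0],[0,0,0]],
    [1,[0,0,0],[0,0,0]],
    [1,[0,0,-15],[0,0,0]],
    [1,[0,0,-30],[0,0,0]],
    [1,[0,0,-40],[0,0,0]],
    [1,[0,0,-40],[0,0,0]],
    [1,[30,-9,-5],[0,0,0]],
    [1,[35,-11,0],[0,0,0]],
    [1,[35,-11,0],[0,0,0]]
  ]
}}

```text
t: 15.15
ee_pos: [0.5712, 0.0372, 0.2178]
tool_rot: [[-0.977, -0.214, 0.005], [-0.214, 0.977, -0.0], [-0.005, -0.001, -1.0]]
wrist_force: [-1.1, -1.1, -0.3]
opening: 0.998
grasp_force: 0.0
```

Request:
{"name": "move_arm", "arguments": {
  "moves": [
    [1,[35,-11,0],[0,0,0]],
    [1,[35,-11,0],[0,0,0]],
    [1,[35,-11,0],[0,0,0]],
    [1,[34,-11,0],[0,0,0.08]],
    [1,[0,0,0],[0,0,0.12]],
    [1,[0,0,0],[0,0,0.12]],
    [1,[0,0,0],[0,0,0.12]],
    [1,[0,0,0],[0,0,0.12]],
    [1,[0,0,0],[0,0,0.12]],
    [1,[0,0,0],[0,0,0.12]]
  ]
}}

```text
t: 15.98
ee_pos: [0.4445, -0.0353, 0.2159]
tool_rot: [[-0.83, 0.558, 0.001], [0.558, 0.83, -0.0], [-0.001, 0.001, -1.0]]
wrist_force: [-0.1, -0.8, 0.4]
opening: 1.001
grasp_force: 0.0
```

Request:
{"name": "move_arm", "arguments": {
  "moves": [
    [1,[0,0,0],[0,0,0.12]],
    [1,[0,0,0],[0,0,0.12]],
    [1,[0,0,0],[0,0,0.12]],
    [1,[0,0,0],[0,0,0.12]],
    [1,[0,0,0],[0,0,0.12]],
    [1,[0,0,0],[0,0,0.12]],
    [1,[0,0,0],[0,0,0.12]],
    [1,[0,0,0],[0,0,0.12]],
    [1,[0,0,0],[0,0,0.12]],
    [1,[0,0,0],[0,0,0]]
  ]
}}

```text
t: 16.82
ee_pos: [0.4445, -0.0352, 0.2157]
tool_rot: [[0.097, 0.995, 0.001], [0.995, -0.097, -0.0], [-0.0, 0.001, -1.0]]
wrist_force: [-0.7, 0.1, 0.5]
opening: 1.004
grasp_force: 0.0
```

Run:
```python
from h import *
f=grab("wrist","w9"); o=f["o"];print(o["ee_pos"],o["tool_rot"][:,1],o["joint_positions"])
for c,z in(("yellow",.048),("blue",.024)):
    for b in blobs(f,c,z,mina=400,lo=(80,30)): print(c,*b,togo(o,b[0],.1,b[2]+np.pi/2))
t=grab("top"); 
for b in blobs(t,"green",.029): print("green",*b)
```

```text
[ 0.4445 -0.0352  0.2157] [ 0.9953 -0.0968  0.0012] [-0.1767  0.0733  2.1147 -0.      0.9524 -0.0797]
yellow [ 0.4451 -0.0318] [np.float64(35.0), np.float64(93.0)] 1.4415089 [325.3617 236.2492] (array([  3.4,   0.1, 115.7]), 'turn about tool z', np.float64(0.032))
blue [ 0.4101 -0.0468] [np.float64(26.0), np.float64(48.0)] 1.4549965 [289.1406 251.9297] (array([-14.8, -33.2, 115.7]), 'turn about tool z', np.float64(0.019))
green [0.655  0.0892] [np.float64(54.0), np.float64(109.0)] 0.21209681 [274.1007 221.4604]
```

View pics/w9.png

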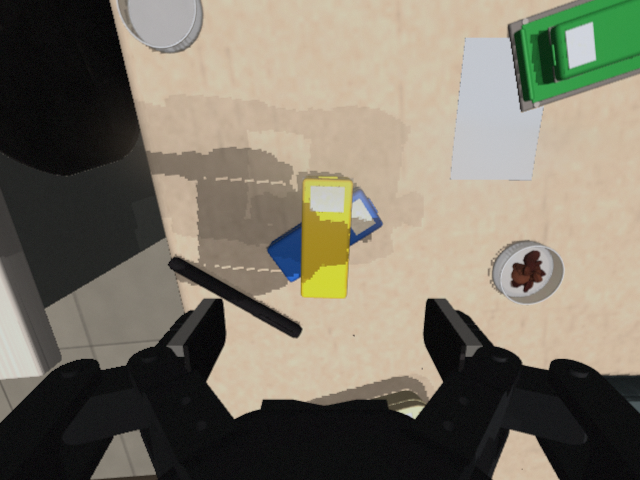

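The yellow case is at (326,237) px, world (0.445,-0.032), 93x35 mm and nearly square. Green sits between its lips. Gripping yellow.

Request:
{"name": "move_arm", "arguments": {
  "moves": [
    [1,[3,0,10],[0,0,0.03]],
    [1,[0,0,30],[0,0,0]],
    [1,[0,0,35],[0,0,0]],
    [1,[0,0,25],[0,0,0]],
    [1,[0,0,9],[0,0,0]],
    [1,[0,0,0],[0,0,0]],
    [0.6,[0,0,0],[0,0,0]],
    [0.45,[0,0,0],[0,0,0]],
    [0.2,[0,0,0],[0,0,0]],
    [0.2,[0,0,0],[0,0,0]]
  ]
}}

```text
t: 17.75
ee_pos: [0.446, -0.0324, 0.1074]
tool_rot: [[0.124, 0.992, 0.003], [0.992, -0.124, -0.001], [-0.0, 0.003, -1.0]]
wrist_force: [0.3, -0.2, -0.3]
opening: 0.451
grasp_force: 0.0
```

Request:
{"name": "move_arm", "arguments": {
  "moves": [
    [0.2,[0,0,0],[0,0,0]],
    [0.2,[0,0,0],[0,0,0]],
    [0.2,[0,0,0],[0,0,0]]
  ]
}}

```text
t: 18.0
ee_pos: [0.446, -0.0324, 0.1075]
tool_rot: [[0.124, 0.992, 0.003], [0.992, -0.124, -0.001], [-0.0, 0.003, -1.0]]
wrist_force: [-0.9, -0.2, 6.6]
opening: 0.411
grasp_force: 36.1
```

Run:
```python
from h import *
o=arm.get_obs(); print(o["ee_pos"],togo(o,(.68,.295),.2,1.54))
```

```text
[ 0.446  -0.0324  0.1075] (array([354. , 191.7, -91.9]), 'turn about tool z', np.float64(1.477))
```

Request:
{"name": "move_arm", "arguments": {
  "moves": [
    [0.2,[0,0,-6],[0,0,0]],
    [0.2,[0,0,-14],[0,0,0]],
    [0.2,[0,0,-25],[0,0,0]],
    [0.2,[0,0,-30],[0,0,0]],
    [0.2,[0,0,-25],[0,0,0]],
    [0.2,[18,10,0],[0,0,0]],
    [0.2,[32,17,0],[0,0,0]],
    [0.2,[34,18,0],[0,0,0]],
    [0.2,[34,18,0],[0,0,0]],
    [0.2,[34,18,0],[0,0,0]]
  ]
}}

```text
t: 18.83
ee_pos: [0.5445, 0.11, 0.2066]
tool_rot: [[0.125, 0.992, 0.001], [0.992, -0.125, -0.0], [0.0, 0.001, -1.0]]
wrist_force: [0.4, -0.6, -0.7]
opening: 0.407
grasp_force: 35.3
```

Request:
{"name": "move_arm", "arguments": {
  "moves": [
    [0.2,[34,18,0],[0,0,0]],
    [0.2,[34,18,0],[0,0,0]],
    [0.2,[34,18,0],[0,0,0]],
    [0.2,[34,19,0],[0,0,0]],
    [0.2,[34,19,0],[0,0,0]],
    [0.2,[32,18,0],[0,0,0]],
    [0.2,[0,0,0],[0,0,-0.08]],
    [0.2,[0,0,0],[0,0,-0.12]],
    [0.2,[0,0,0],[0,0,-0.12]],
    [0.2,[0,0,0],[0,0,-0.12]]
  ]
}}

```text
t: 19.67
ee_pos: [0.6778, 0.2956, 0.2055]
tool_rot: [[-0.316, 0.949, -0.001], [0.949, 0.316, -0.0], [-0.0, -0.001, -1.0]]
wrist_force: [-1.1, 1.0, -0.1]
opening: 0.41
grasp_force: 35.4
```

Request:
{"name": "move_arm", "arguments": {
  "moves": [
    [0.2,[0,0,0],[0,0,-0.12]],
    [0.2,[0,0,0],[0,0,-0.12]],
    [0.2,[0,0,0],[0,0,-0.12]],
    [0.2,[0,0,0],[0,0,-0.12]],
    [0.2,[0,0,0],[0,0,-0.12]],
    [0.2,[0,0,0],[0,0,-0.12]],
    [0.2,[0,0,0],[0,0,-0.12]],
    [0.2,[0,0,0],[0,0,-0.12]],
    [0.2,[0,0,0],[0,0,-0.12]],
    [0.2,[0,0,0],[0,0,-0.12]]
  ]
}}

```text
t: 20.5
ee_pos: [0.6778, 0.2951, 0.2059]
tool_rot: [[-0.999, 0.05, -0.001], [0.05, 0.999, -0.0], [0.001, -0.0, -1.0]]
wrist_force: [0.3, 0.2, -0.6]
opening: 0.411
grasp_force: 35.4
```

Request:
{"name": "move_arm", "arguments": {
  "moves": [
    [0.2,[0,0,0],[0,0,-0.02]],
    [0.2,[0,0,0],[0,0,0]],
    [0.2,[0,0,0],[0,0,0]],
    [0.2,[0,0,0],[0,0,0]]
  ]
}}

```text
t: 20.83
ee_pos: [0.6782, 0.2952, 0.2059]
tool_rot: [[-0.999, 0.037, -0.0], [0.037, 0.999, -0.0], [0.0, -0.0, -1.0]]
wrist_force: [0.7, -0.2, -0.9]
opening: 0.412
grasp_force: 35.4
```

Run:
```python
from h import *
f=grab("wrist","w10"); o=f["o"];print(o["ee_pos"],o["tool_rot"][:,1],o["joint_positions"])
for c in("blue","yellow"):
    for b in blobs(f,c,.005,mina=800,lo=(80,30)): print(c,*b)
```

```text
[0.6782 0.2952 0.2059] [ 0.0374  0.9993 -0.0001] [ 0.3518  0.6144  1.3968 -0.      1.1305 -1.1816]
blue [0.8213 0.011 ] [np.float64(72.0), np.float64(177.0)] 2.1485367 [ 43.9026 393.4921]
yellow [0.6997 0.2945] [np.float64(73.0), np.float64(299.0)] 3.0992072 [325.2553 229.2787]
```

View pics/w10.png

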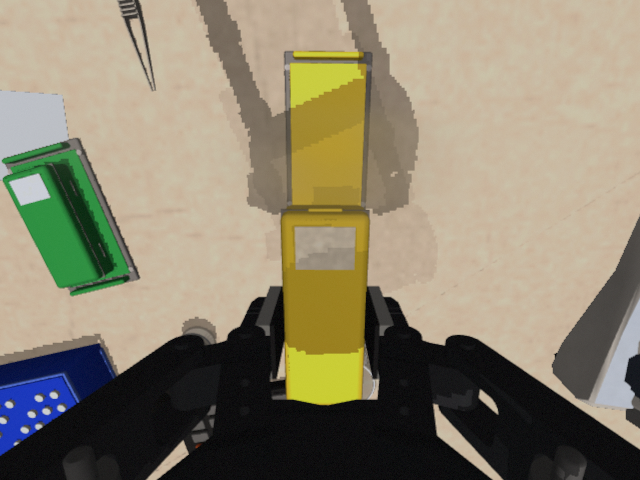

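The yellow cradle's plate has its far edge at row 52 (columns 285–371), narrowing to 288–368 at row 200. The yellow case is held level and green is in its cradle. That was my last allowed picture, so I work by numbers from here.

```bash
cat >> h.py <<'E'
def cradle(f,a,b,c,d,z=.004):
    """plate corners far left, far right, and points down the left and right edges"""
    p=ray(f,[a,b,c,d],z)[:,:2]; l=p[2]-p[0];r=p[3]-p[1]; u=l/np.linalg.norm(l)+r/np.linalg.norm(r);u/=np.linalg.norm(u)
    print("w",np.linalg.norm(p[1]-p[0]),"edge yaws",np.arctan2(l[1],l[0]),np.arctan2(r[1],r[0]))
    return (p[0]+p[1])/2+u*.061, np.arctan2(u[1],u[0])
E
python3 - <<'E'
from h import *
f=grab("wrist"); o=f["o"]
c,y=cradle(f,[285,54],[371.5,54],[288,200],[368.5,200]); print(c,y,togo(o,c,.0885,y+np.pi/2))
e=ray(f,[[282.5,214],[369.5,214]],o["ee_pos"][2]-.0835+.024); print("case end rel tool",o["tool_rot"].T@(e.mean(0)-o["ee_pos"])*1000)
# refine: column profile of the liner, row scan
hsv=cv2.cvtColor(f["pixels"],cv2.COLOR_BGR2HSV)
for r in (80,120,160):
    x=np.where(cv2.inRange(hsv[r:r+1],(20,90,60),(36,255,255))[0,230:430])[0]+230; print(r,x.min(),x.max())
E
```

```text
w 0.062230741065624824 edge yaws -0.045354988476934956 -0.019569345785775384
[0.6053 0.3008] -0.03246216713135516 (array([ 73. ,   2.9, 117.4]), 'turn about tool z', np.float64(-0.005))
case end rel tool [45.7736  0.4209 59.5088]
80 289 366
120 290 364
160 291 362
```

Request:
{"name": "move_arm", "arguments": {
  "moves": [
    [0.2,[18,1,0],[0,0,0]],
    [0.2,[30,1,0],[0,0,0]],
    [0.2,[18,1,0],[0,0,0]],
    [0.2,[7,0,8],[0,0,-0.005]],
    [0.2,[0,0,22],[0,0,0]],
    [0.2,[0,0,32],[0,0,0]],
    [0.2,[0,0,25],[0,0,0]],
    [0.2,[0,0,14],[0,0,0]],
    [0.2,[0,0,7],[0,0,0]],
    [0.2,[0,0,0],[0,0,0]]
  ]
}}

```text
t: 21.77
ee_pos: [0.6046, 0.3003, 0.0956]
tool_rot: [[-1.0, 0.031, -0.003], [0.031, 1.0, -0.001], [0.003, -0.002, -1.0]]
wrist_force: [-0.4, 0.2, -0.6]
opening: 0.416
grasp_force: 35.4
```

Request:
{"name": "move_arm", "arguments": {
  "moves": [
    [0.2,[0,0,2],[0,0,0]],
    [0.2,[0,0,0],[0,0,0]],
    [0.2,[0,0,0],[0,0,0]]
  ]
}}

```text
t: 22.02
ee_pos: [0.6068, 0.3014, 0.0978]
tool_rot: [[-1.0, 0.031, 0.003], [0.031, 1.0, 0.001], [-0.003, 0.001, -1.0]]
wrist_force: [0.2, -0.1, -0.7]
opening: 0.41
grasp_force: 35.4
```

Run:
```python
from h import *
f=grab("wrist","w11"); o=f["o"]; print(o["ee_pos"],togo(o,(.6053,.3008),.0885,1.538))
hsv=cv2.cvtColor(f["pixels"],cv2.COLOR_BGR2HSV)
m=cv2.inRange(hsv,(20,90,60),(36,255,255))
for r in (180,190,200): x=np.where(m[r,200:450])[0]+200; print(r,x.min(),x.max())
x=np.where(m[130:230,325])[0]+130; print(x.min(), [tuple(map(int,hsv[r,325])) for r in range(x.min()-6,215,3)])
```

```text
[0.6068 0.3014 0.0978] (array([ 1.5, -0.6,  9.3]), 'turn about tool z', np.float64(0.002))
180 265 381
190 265 380
200 265 380
163 [(17, 67, 134), (18, 66, 97), (21, 90, 108), (23, 166, 157), (23, 167, 165), (23, 159, 143), (20, 74, 110), (23, 171, 174), (23, 174, 186), (23, 172, 188), (23, 173, 187), (23, 175, 187), (23, 175, 188), (23, 179, 188), (23, 177, 171), (23, 181, 173), (23, 176, 120), (23, 184, 136), (23, 190, 161), (24, 190, 142)]
```

Request:
{"name": "move_arm", "arguments": {
  "moves": [
    [0.2,[1,0,4],[0,0,0]],
    [0.2,[0,0,3],[0,0,0]],
    [0.2,[0,0,1],[0,0,0]],
    [0.2,[0,0,0],[0,0,0]]
  ]
}}

```text
t: 22.4
ee_pos: [0.6046, 0.301, 0.0886]
tool_rot: [[-1.0, 0.031, 0.0], [0.031, 1.0, 0.0], [-0.0, 0.0, -1.0]]
wrist_force: [-1.7, -0.2, 3.5]
opening: 0.41
grasp_force: 35.9
```

Request:
{"name": "move_arm", "arguments": {
  "moves": [
    [0.2,[0,0,1],[0,0,0]],
    [0.2,[0,0,0],[0,0,0]],
    [0.2,[0,0,0],[0,0,0]]
  ]
}}

```text
t: 22.65
ee_pos: [0.6046, 0.301, 0.0886]
tool_rot: [[-1.0, 0.031, -0.0], [0.031, 1.0, -0.0], [0.0, -0.0, -1.0]]
wrist_force: [-2.7, -2.0, 7.3]
opening: 0.411
grasp_force: 36.4
```

Yellow is seated. Release and return for the blue case.

Request:
{"name": "move_arm", "arguments": {
  "moves": [
    [0.6,[0,0,0],[0,0,0]],
    [0.8,[0,0,0],[0,0,0]],
    [1,[0,0,0],[0,0,0]],
    [1,[0,0,-15],[0,0,0]],
    [1,[0,0,-30],[0,0,0]],
    [1,[0,0,-40],[0,0,0]],
    [1,[0,0,-40],[0,0,0]],
    [1,[7,-17,-5],[0,0,0]],
    [1,[15,-34,0],[0,0,0]],
    [1,[15,-34,0],[0,0,0]]
  ]
}}

```text
t: 23.48
ee_pos: [0.5658, 0.2174, 0.22]
tool_rot: [[-1.0, 0.029, 0.005], [0.029, 1.0, 0.001], [-0.005, 0.002, -1.0]]
wrist_force: [-0.3, -1.1, -0.2]
opening: 1.002
grasp_force: 0.0
```

Request:
{"name": "move_arm", "arguments": {
  "moves": [
    [1,[15,-34,0],[0,0,0]],
    [1,[15,-34,0],[0,0,0]],
    [1,[15,-34,0],[0,0,0]],
    [1,[15,-34,0],[0,0,0]],
    [1,[15,-34,0],[0,0,0]],
    [1,[15,-34,0],[0,0,0]],
    [1,[15,-34,0],[0,0,-0.12]],
    [1,[0,-15,0],[0,0,-0.12]],
    [1,[0,0,0],[0,0,-0.12]],
    [1,[0,0,0],[0,0,-0.12]]
  ]
}}

```text
t: 24.32
ee_pos: [0.4549, -0.0317, 0.218]
tool_rot: [[-0.903, -0.43, 0.002], [-0.43, 0.903, -0.0], [-0.001, -0.001, -1.0]]
wrist_force: [-0.2, -0.6, -0.1]
opening: 1.004
grasp_force: 0.0
```

Request:
{"name": "move_arm", "arguments": {
  "moves": [
    [1,[0,0,0],[0,0,0]],
    [1,[0,0,0],[0,0,0]],
    [1,[0,0,0],[0,0,0]]
  ]
}}

```text
t: 24.57
ee_pos: [0.455, -0.0302, 0.2173]
tool_rot: [[-0.905, -0.425, 0.001], [-0.425, 0.905, -0.0], [-0.001, -0.0, -1.0]]
wrist_force: [-0.6, -0.8, 0.1]
opening: 1.0
grasp_force: 0.0
```

Run:
```python
from h import *
f=grab("wrist","w12"); o=f["o"];print(o["ee_pos"],o["tool_rot"][:,1],o["joint_positions"])
for b in blobs(f,"blue",.024,mina=400,lo=(80,30)): print(*b,togo(o,b[0],.0825,b[2]+np.pi/2))
t=grab("top")
for c in("yellow","green"):
    for b in blobs(t,c,.029): print(c,*b)
```

```text
[ 0.455  -0.0302  0.2173] [-0.4251  0.9051 -0.0003] [-0.1619  0.091   2.0915  0.      0.9585 -2.1718]
[ 0.7687 -0.1143] [np.float64(16.0), np.float64(57.0)] 2.010498 [117.161  474.3814] (array([-248.1, -209.3,  135. ]), 'turn about tool z', np.float64(1.57))
[0.4524 0.2727] [np.float64(23.0), np.float64(71.0)] 0.6964377 [631.4615 369.7832] (array([-126.3,  275.4,  134.8]), 'turn about tool z', np.float64(-0.257))
[ 0.4429 -0.0372] [np.float64(35.0), np.float64(90.0)] 0.4860834 [322.5657 216.6094] (array([ 14. ,  -1.1, 134.8]), 'turn about tool z', np.float64(-0.047))
yellow [0.6009 0.2976] [np.float64(56.0), np.float64(117.0)] 3.0992327 [198.8939 241.2323]
green [0.655  0.0892] [np.float64(54.0), np.float64(109.0)] 0.21209681 [274.1214 221.5571]
```

Blue measures 90x35 mm at (0.443,-0.037), so it's plausible. Gripping.

Request:
{"name": "move_arm", "arguments": {
  "moves": [
    [1,[14,-1,10],[0,0,-0.047]],
    [1,[0,0,30],[0,0,0]],
    [1,[0,0,38],[0,0,0]],
    [1,[0,0,30],[0,0,0]],
    [1,[0,0,18],[0,0,0]],
    [1,[0,0,8],[0,0,0]],
    [1,[0,0,0],[0,0,0]],
    [0.6,[0,0,0],[0,0,0]],
    [0.45,[0,0,0],[0,0,0]],
    [0.2,[0,0,0],[0,0,0]]
  ]
}}

```text
t: 25.5
ee_pos: [0.4442, -0.0375, 0.0844]
tool_rot: [[-0.883, -0.469, 0.003], [-0.469, 0.883, -0.001], [-0.003, -0.002, -1.0]]
wrist_force: [0.2, 0.0, 0.1]
opening: 0.601
grasp_force: 0.0
```

Request:
{"name": "move_arm", "arguments": {
  "moves": [
    [0.2,[0,0,0],[0,0,0]],
    [0.2,[0,0,0],[0,0,0]],
    [0.2,[0,0,0],[0,0,0]],
    [0.2,[0,0,0],[0,0,0]]
  ]
}}

```text
t: 25.83
ee_pos: [0.4439, -0.0375, 0.0844]
tool_rot: [[-0.883, -0.469, 0.003], [-0.469, 0.883, -0.0], [-0.002, -0.002, -1.0]]
wrist_force: [-0.5, 1.4, 6.1]
opening: 0.414
grasp_force: 35.9
```

Run:
```python
from h import *
o=arm.get_obs(); print(o["ee_pos"],togo(o,(.505,.335),.185,1.81))
```

```text
[ 0.4439 -0.0375  0.0844] (array([-228.9,  300.1, -100.6]), 'turn about tool z', np.float64(0.249))
```

Request:
{"name": "move_arm", "arguments": {
  "moves": [
    [0.2,[0,0,-6],[0,0,0]],
    [0.2,[0,0,-14],[0,0,0]],
    [0.2,[0,0,-28],[0,0,0]],
    [0.2,[0,0,-34],[0,0,0]],
    [0.2,[0,0,-25],[0,0,0]],
    [0.2,[-12,15,0],[0,0,0]],
    [0.2,[-23,30,0],[0,0,0]],
    [0.2,[-24,32,0],[0,0,0]],
    [0.2,[-24,32,0],[0,0,0]],
    [0.2,[-24,32,0],[0,0,0]]
  ]
}}

```text
t: 26.67
ee_pos: [0.4708, 0.139, 0.1906]
tool_rot: [[-0.884, -0.468, 0.001], [-0.468, 0.884, 0.0], [-0.001, -0.0, -1.0]]
wrist_force: [0.6, -0.4, -1.2]
opening: 0.41
grasp_force: 35.3
```

Request:
{"name": "move_arm", "arguments": {
  "moves": [
    [0.2,[-24,32,0],[0,0,0]],
    [0.2,[-24,32,0],[0,0,0]],
    [0.2,[-24,32,0],[0,0,0]],
    [0.2,[-24,30,0],[0,0,0]],
    [0.2,[-16,21,0],[0,0,0.05]],
    [0.2,[-10,12,0],[0,0,0.1]],
    [0.2,[0,0,0],[0,0,0.1]],
    [0.2,[0,0,0],[0,0,0]],
    [0.2,[0,0,0],[0,0,0]],
    [0.2,[0,0,0],[0,0,0]]
  ]
}}

```text
t: 27.5
ee_pos: [0.5045, 0.3342, 0.1898]
tool_rot: [[-0.971, -0.238, -0.001], [-0.238, 0.971, -0.001], [0.001, -0.0, -1.0]]
wrist_force: [-0.1, -0.6, -0.8]
opening: 0.41
grasp_force: 35.3
```

Run:
```python
from h import *
f=grab("wrist","w13"); o=f["o"];print(o["ee_pos"],o["tool_rot"][:,1])
print("expected",proj(f,[[.4301,.3176,.005]]))
hsv=cv2.cvtColor(f["pixels"],cv2.COLOR_BGR2HSV); m=cv2.inRange(hsv,(100,90,40),(125,255,255))
for r in range(20,230,15):
    x=np.where(m[r,150:500])[0]+150; print(r,x.min() if len(x) else None,x.max() if len(x) else None,len(x))
x=np.where(m[:300,325])[0]; print(x.min(), x[1:][np.diff(x)>1],x[:-1][np.diff(x)>1])
print("dark plate far edge V col 300:",[(r,*map(int,hsv[r,310])) for r in range(x.min()-14,x.min()+14,2)])
r=90; print("cross row",r,[(c,*map(int,hsv[r,c])) for c in list(range(270,300,3))+list(range(355,385,3))])
```

```text
[0.5045 0.3342 0.1898] [-0.2377  0.9713 -0.0004]
expected [[326.5095 137.8948]]
20 None None 0
35 None None 0
50 None None 0
65 282 363 82
80 283 362 80
95 283 362 80
110 284 362 79
125 284 361 78
140 285 361 77
155 285 360 76
170 286 359 74
185 286 359 74
200 286 358 73
215 282 367 86
41 [ 54 209] [ 49 207]
dark plate far edge V col 300: [(27, 17, 52, 220), (29, 16, 53, 221), (31, 16, 54, 220), (33, 16, 54, 220), (35, 16, 55, 219), (37, 16, 53, 220), (39, 17, 52, 221), (41, 108, 199, 186), (43, 108, 180, 214), (45, 108, 184, 195), (47, 108, 212, 90), (49, 108, 213, 73), (51, 11, 19, 147), (53, 118, 30, 145)]
cross row 90 [(270, 18, 52, 141), (273, 16, 52, 142), (276, 17, 49, 135), (279, 10, 17, 89), (282, 115, 32, 88), (285, 109, 176, 135), (288, 108, 180, 133), (291, 108, 174, 220), (294, 109, 174, 221), (297, 108, 174, 220), (355, 108, 174, 221), (358, 108, 174, 221), (361, 108, 173, 221), (364, 13, 21, 149), (367, 8, 21, 131), (370, 17, 49, 224), (373, 18, 50, 223), (376, 16, 53, 222), (379, 17, 53, 221), (382, 16, 53, 220)]
```

Run:
```python
from h import *
f=grab("wrist"); o=f["o"]; R=o["tool_rot"]
T=lambda uv,z:R.T@(ray(f,[uv],z)[0]-o["ee_pos"])*1000
print("lip inner",T([325,46.3],.013)[0]-55,T([325,50.5],.004)[0]-55,"plate/lip outer",T([325,41],.013)[0]-61)
print("plate width",[ (T([277.5,90],.003)[1],T([369,90],.003)[1])],"liner mids",[(T([(a+b)/2,r],.005)) for r,a,b in((65,282,363),(125,284,361),(200,286,358.5))])
e=T([324.5,213],o["ee_pos"][2]-.0844+.024);print("case end",e)
print(togo(o,(.4301,.3176)))
```

```text
lip inner 77.74372063700747 77.44447474370406 plate/lip outer 74.79826198437809
plate width [(np.float64(-32.68449604295528), np.float64(31.206998273984727))] liner mids [array([123.3938,  -1.2543, 184.9277]), array([ 84.8097,  -1.2585, 184.9016]), array([ 31.1661,  -1.4534, 184.8654])]
case end [46.0455  0.0225 60.4311]
[76.3  1.6  0.1]
```

All estimates agree (76–77 mm ahead, about -1 mm sideways, already square). Placing blue.

Request:
{"name": "move_arm", "arguments": {
  "moves": [
    [0.2,[18,-1,0],[0,0,0]],
    [0.2,[32,0,0],[0,0,0]],
    [0.2,[19,0,0],[0,0,0]],
    [0.2,[7.5,0,8],[0,0,0]],
    [0.2,[0,0,20],[0,0,0]],
    [0.2,[0,0,28],[0,0,0]],
    [0.2,[0,0,20],[0,0,0]],
    [0.2,[0,0,10],[0,0,0]],
    [0.2,[0,0,4],[0,0,0]],
    [0.2,[0,0,0],[0,0,0]]
  ]
}}

```text
t: 28.43
ee_pos: [0.4307, 0.3155, 0.099]
tool_rot: [[-0.972, -0.236, -0.001], [-0.236, 0.972, -0.001], [0.001, -0.0, -1.0]]
wrist_force: [-0.1, 0.3, -0.4]
opening: 0.408
grasp_force: 35.3
```

Request:
{"name": "move_arm", "arguments": {
  "moves": [
    [0.2,[0,0,3],[0,0,0]],
    [0.2,[0,0,2],[0,0,0]],
    [0.2,[0,0,0],[0,0,0]],
    [0.2,[0,0,0],[0,0,0]]
  ]
}}

```text
t: 28.77
ee_pos: [0.4313, 0.3162, 0.0956]
tool_rot: [[-0.972, -0.236, 0.001], [-0.236, 0.972, 0.001], [-0.001, 0.0, -1.0]]
wrist_force: [-0.4, 0.7, -0.8]
opening: 0.409
grasp_force: 35.3
```

Request:
{"name": "move_arm", "arguments": {
  "moves": [
    [0.2,[0,0,3],[0,0,0]],
    [0.2,[0,0,2],[0,0,0]],
    [0.2,[0,0,0],[0,0,0]],
    [0.2,[0,0,0],[0,0,0]]
  ]
}}

```text
t: 29.1
ee_pos: [0.4306, 0.3158, 0.0897]
tool_rot: [[-0.972, -0.236, -0.0], [-0.236, 0.972, -0.0], [0.0, -0.0, -1.0]]
wrist_force: [0.4, 0.3, -0.6]
opening: 0.412
grasp_force: 35.3
```

Request:
{"name": "move_arm", "arguments": {
  "moves": [
    [0.2,[0,0,1],[0,0,0]],
    [0.2,[0,0,0],[0,0,0]],
    [0.2,[0,0,0],[0,0,0]]
  ]
}}

```text
t: 29.35
ee_pos: [0.4308, 0.3159, 0.0894]
tool_rot: [[-0.972, -0.236, -0.0], [-0.236, 0.972, -0.0], [0.0, -0.0, -1.0]]
wrist_force: [-2.3, -1.5, 5.4]
opening: 0.409
grasp_force: 35.9
```

Seated. Release, rise clear, and verify numerically by where the three labels lie in their cradles.

Request:
{"name": "move_arm", "arguments": {
  "moves": [
    [0.6,[0,0,0],[0,0,0]],
    [0.8,[0,0,0],[0,0,0]],
    [1,[0,0,0],[0,0,0]],
    [1,[0,0,-15],[0,0,0]],
    [1,[0,0,-30],[0,0,0]],
    [1,[0,0,-40],[0,0,0]],
    [1,[0,0,-40],[0,0,0]],
    [1,[-30,0,-40],[0,0,0]],
    [1,[-30,0,-30],[0,0,0]],
    [1,[0,0,0],[0,0,0]]
  ]
}}

```text
t: 30.18
ee_pos: [0.4917, 0.3319, 0.2859]
tool_rot: [[-0.972, -0.235, 0.019], [-0.235, 0.972, 0.01], [-0.021, 0.005, -1.0]]
wrist_force: [0.9, 0.9, 1.2]
opening: 0.998
grasp_force: 0.0
```

Request:
{"name": "move_arm", "arguments": {
  "moves": [
    [1,[0,0,0],[0,0,0]],
    [1,[0,0,0],[0,0,0]],
    [1,[0,0,0],[0,0,0]]
  ]
}}

```text
t: 30.43
ee_pos: [0.482, 0.3279, 0.2743]
tool_rot: [[-0.972, -0.236, -0.004], [-0.236, 0.972, -0.002], [0.005, -0.001, -1.0]]
wrist_force: [-0.1, 0.7, -0.8]
opening: 1.001
grasp_force: 0.0
```

Run:
```python
from h import *
w=grab("wrist","w14"); t=grab("top","top14"); print(w["o"]["ee_pos"],w["o"]["wrist_force"])
C=dict(blue=(.4301,.3165,.237),yellow=(.6053,.3008,-.032),green=(.6632,.089,.21))
for n,f in(("wrist",w),("top",t)):
    hsv=cv2.cvtColor(f["pixels"],cv2.COLOR_BGR2HSV); m=cv2.inRange(hsv,(0,0,120),(180,75,255))
    for k,(x,y,a) in C.items():
        R=np.array([[np.cos(a),np.sin(a)],[-np.sin(a),np.cos(a)]])
        k4=proj(f,[[*((x,y)+np.array(q)@R),.029] for q in((-.05,-.02),(.05,-.02),(.05,.02),(-.05,.02))])
        M=np.zeros_like(m); cv2.fillConvexPoly(M,k4.astype(int),255)
        nz,lab,st,ce=cv2.connectedComponentsWithStats(m&M)
        for i in range(1,nz):
            P=(ray(f,[ce[i]],.029)[0,:2]-(x,y))@R.T*1000
            if st[i,4]>15: print(n,k,"area",st[i,4],"label rel cradle mm",P,st[i,:4])
# red dish, brown dish now vs start
a=cv2.imread("pics/top0.png"); b=t["pixels"]
for nm,(u,v) in dict(brown=(335,235),dropper=(242,178)).items():
    print(nm,cv2.phaseCorrelate(*[np.float32(cv2.cvtColor(i,cv2.COLOR_BGR2GRAY))[v-18:v+18,u-18:u+18] for i in(a,b)]))
```

```text
[0.482  0.3279 0.2743] [-0.1244  0.7166 -0.7836]
wrist blue area 487 label rel cradle mm [32.1551 -0.7146] [312 192  27  20]
wrist yellow area 387 label rel cradle mm [-32.9783   0.3803] [266 291  27  22]
wrist yellow area 193 label rel cradle mm [46.794  -1.5924] [242 359  38  14]
wrist green area 478 label rel cradle mm [ -7.1174 -17.409 ] [ 34 289  23  82]
wrist green area 390 label rel cradle mm [-34.5225   1.106 ] [ 45 296  27  17]
top blue area 52 label rel cradle mm [34.4652  1.982 ] [182 286   9   9]
top yellow area 62 label rel cradle mm [-31.0077   3.591 ] [191 247   9   7]
top green area 61 label rel cradle mm [-31.2722   3.3561] [270 226   9   8]
brown ((-0.035407782110102204, 0.02799811616308645), 0.9996474116672704)
dropper ((-0.011201296870048338, -0.02783723130739446), 0.9933822826470857)
```

The labels sit 32–34 mm along and within about 1 mm across in all three cradles, and the brown dish and dropper haven't moved. Handing in.

```bash
python3 -c "
from rig import arm
print(arm.hand_in())"
```

```text
the job is handed in; nothing more can be done
None
```

The job is handed in at about 30 s of the 106 s allowed: the red dish is on the middle paper, and the green, yellow and blue cases are each flat and centred to within a few mm in their own cradles. The brown dish and dropper have not moved; no verdict came back from the hand-in.

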